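# Slide a specimen holder under a test fixture's spring clip

### The arm

A 6-joint arm with a two-finger parallel gripper is mounted at the origin on the work surface. World frame = base frame: x ahead of the robot, y to its left, z up, the work surface at z = 0. Lengths are in m, angles in rad, forces in N, time in s.
With the tool pointing down it reaches from about 0.35 to 0.775 m from the base axis. Payload 5.5 kg.
Tool frame: the origin (TCP) lies at the centre of the arm's flange, where the gripper is bolted on; the fingertips stand 173 mm ahead of it and the grasp point (between the pads) lies bot.hold_point_z ahead of it (bot.hold_point_z is the distance from the TCP to the grasp point, in m); z points along the fingers, y is the line along which they close (so a half turn about z gives the same grasp; the last joint's range is limited). The gripper opens to 85 mm and grips with 20 to 120 N. Pads are 22 mm wide; open, the fingers measure 114 mm over their backs; the gripper's body (76 mm by 85 mm) begins 54 mm behind the grasp point. The pads swing forward as they close: fully open they stand 13 mm farther back than shut.
Start: joints at [1.204, 0.313, 0.046, 1.304, 0, 1.431], TCP at [0.129, 0.56, 0.405] pointing down, gripper open.
Joint ranges: [-2.76, 2.76], [-0.86, 1.69], [-1.03, 1.26], [-2.2, 2.34], [-1.47, 1.5], [-3.14, 3.14]. Speed limits (rad/s): [2.57, 2.57, 3.14, 3.14, 3.14, 3.14].

### API

Orientations are given as a unit quaternion [w, x, y, z].
In Python, from rig import status, optics, job, bot gives the robot as it stands.
- The arm moves only by the tool play_rows, never from a script. Its argument "plan" is a list of rows, each a list of 7 numbers: the shift along the tool's x, y, z in cm, then the turn, a rotation vector about the tool's x, y, z in degrees, then the gripper command: -1 is shut, 1 is fully open, values between are in proportion. A call has 1 to 20 rows; each row is the pose to reach, as a shift and turn from the pose commanded when the call began, along the tool's axes at that moment; what a row does not reach only later rows make up. A row lasts 1/10 s, in which the tool goes at most 50 mm and 8.59 degrees, less where a joint would pass 70% of its speed; a pose out of reach is approached as far as the arm can. A call with a gripper value outside its range is refused whole. The fingers move at their own pace and stop on an object; "squeeze" is the grip in N (left out, the last holds). Time passes only in rows, so rows that repeat a pose let the fingers close. It gives the time, the measured TCP pose, the force, the opening and the grip force at its end, in the units of the state.
- status.get_state(): the state, without advancing time (a new reading comes with each control period).
- optics.snapshot(name): name is "scene" or "top" or "wrist"; returns a dict with "img" (420x560x3 uint8, red, green, blue), "range_z" (420x560 float32, m along the optical axis (not along the pixel's ray), 0 where there is no reading), "fx", "fy", "cx", "cy" (pixels), "rvec" (rotation vector, rad) and "tvec" (3), from world to camera coordinates, as OpenCV has them. Camera axes: x right, y down, z forward; pixel columns grow to the right and rows downward; lengths in m; the calibration is good to about 2 mm. The wrist camera is an equidistant fisheye: a pixel r from the principal point sees the ray r / f radians off the axis. A picture is of the moment at which its call begins.
- job.hand_in(): hands the job in; it is judged then, once.
The state is a dict: "clock": time; "qpos": joint angles; "joint_vel": joint speeds; "joint_efforts": joint torques, N m; "ee_pos": TCP position; "ee_rot": TCP orientation; "ft_force": force on the tool from outside, world axes, zero at the start; "wrist_torque": the same for the moment, N m; "width": finger opening in m; "finger_force": force on a finger pad.
Only numpy, scipy, OpenCV 4.12 (cv2) and the standard library are available. Lean on these libraries where they do the work, as an engineer would, in place of code of your own. Each camera call takes 0.05 s, during which the arm holds its last target. There are 200 camera calls.

### The job

Load the specimen holder into the clamping fixture: hold the spring clip open by pressing its long thumb bar down with one fingertip, and with the other fingertip push the flat holder by its upturned tail along its track, beneath the raised jaw, until it is fully home against the end stop. Then let go of the bar so that the jaw clamps the holder, and end with the hand clear. Push only: do not lift or tip the holder, and leave the other things on the bench where they are.

Things in the scene. Friction and masses are not known exactly. Their poses are not given: they have to be found in the camera images.
- fixture: Fixed clamping fixture, dark steel plate spanning x -110..+90, y -40..+88 mm, 12 mm thick. Origin: on the bench under the track's centre line; +x is the way the holder is pushed, +y the thumb-bar side. Track: the plate's top (z = 12 mm) between 4 mm high rails, inner faces at y = -19.5 and +19.5. Clip pivot lugs, top z = 28 mm, at x 37..65, y 30..42. Yaw varies by 0.45 rad either way.
- stop (a point): Foot of the end stop's near face, at x = +70, y = 0, z = 12 mm in the fixture's frame. The stop is an aluminium block across the track's far end, 12 mm high, 40 mm wide. The holder is home when its front edge touches this face: its origin is then at x = +35, y = 0 in the fixture's frame.
- holder: Loose flat aluminium specimen holder, 70 (x) x 36 (y) x 6 mm, about 0.14 kg. Origin: centre of its underside; +x points to the front, as the fixture's +x. Front edge at x = +35 mm. Upturned tail all along the rear edge: wall 4 mm thick, 36 mm wide, top 26 mm above the underside, rear face at x = -35 mm. It starts in the track before the jaw, 32 to 52 mm short of home.
- clip (a joint): Spring clip angle, rad: 0 shut (jaw 2 mm above the track: the holder cannot enter) to 0.33 at its stop. A seesaw about an axis along the fixture's x at y = 36, z = 22 mm; pressing the thumb bar down raises the jaw, a spring shuts it. Above 0.2 the jaw clears the holder; resting on the holder it reads about 0.13. The bar needs about 2 N to start, 4.5 N at the stop.
- thumb_bar (a point): The clip's long flat steel strip beside the track, 138 (x) x 28 (y) x 3 mm. Point: centre of its top face. Fixture frame, shut: point x -11, y 65, z 28 mm; spans x -80..+58, y 51..79, outer edge tipped up 0.2 rad. At clip angle 0.27: 8 mm lower, nearly level. A fingertip can slide along it. Between bar and track all is free except the cross arm at x 44..58.
- jaw (a point): The clip's jaw, a steel block 14 (x) x 16 (y) x 10 mm at the end of the cross arm, over the middle of the track. Point: centre of its underside, at x = 51, y = 0, z = 14 mm of the fixture when shut. It rises about 36 mm per rad of clip angle (its edge nearest the pivot 28 mm per rad).
- weight: Bystander: knobbed steel test weight, 38 mm in diameter, 58 mm high; origin at the centre of its underside.
- jar: Bystander: small white jar, 44 mm in diameter, 55 mm high; origin at the centre of its underside.
- comparator: Bystander: dial gauge on a post, on a dark base 110 x 80 x 30 mm, 180 mm high in all; origin at the centre of its underside.
- driver: Bystander: screwdriver 160 mm long lying on the bench beyond the end stop; origin near its middle.
Not all that is in view belongs to the job. Leave any red look-alike of the holder alone.

How it is judged:
On the way:
1. A finger holds the thumb bar down while another pushes the holder in beneath the raised jaw (front edge at least 2 mm past the jaw's near side) (contact force between the fingers and clip above 1 N and contact force between the fingers and holder above 0.03 N and value of joint clip above 0.13 rad and x of holder in the frame of fixture above 0.011 m), for 0.1 s.
At the end, for the whole second after the job is handed in: The holder lies flat in its track, within 3 mm of the end stop, at rest, and the released clip's jaw presses on it (clip angle 0.10 to 0.18 rad) (x of holder in the frame of fixture between 0.032 and 0.038 m and y of holder in the frame of fixture between -0.004 and 0.004 m and z of holder in the frame of fixture below 0.014 m and angle between holder's own z axis and vertical below 0.05 rad and angle between the x axis of holder and the x axis of fixture, either way round below 0.08 rad and contact force between clip and holder above 1 N and value of joint clip between 0.1 and 0.18 rad and linear speed of holder below 0.01 m/s); the robot touches nothing.
It fails at once if The holder is lifted more than 8 mm off the track or tipped more than 0.25 rad (z of holder in the frame of fixture above 0.02 m or angle between holder's own z axis and vertical above 0.25 rad).
It fails at once if A bystander is moved by more than 20 mm or tipped over (distance of any of weight, jar, comparator, driver from where it was at the start of the episode above 0.02 m or angle between any of weight, jar, comparator's own z axis and vertical above 0.5 rad).
It also fails if it takes over 50 s, if anything falls off the work surface, if the arm or the gripper's body presses on something with over 40 N, if the wrist force passes 120 N, or if a joint passes its speed limit or range.

## Working session

There is one attempt and no reset: what is moved stays moved. The work goes in short steps, Python scripts to look and compute and a tool call to move; the robot and the scene stay as the last step left them, time stands still between calls to the robot, and variables do not carry over. Pictures are saved under pics/ and viewed, at most 10 in all, crops included, and the job is handed in when it is done.

Besides the shell and the picture viewer there is one more tool, called after "Call:" in YAML: its name, and indented under it one key for each argument. play_rows: Moves the arm, as the interface text tells. Its arguments: {"type":"object","properties":{"plan":{"type":"array","items":{"type":"array","items":{"type":"number"}}},"squeeze":{"type":"number"}},"required":["plan"]}

```bash
mkdir -p pics; ls
cat > h.py <<'E'
import numpy as np, cv2
from rig import status, optics, job, bot
def snap(n):
    s=optics.snapshot(n); np.savez('last_%s.npz'%n,**s); return s
def cloud(s):
    # world xyz per pixel for pinhole cams
    z=s['range_z']; v,u=np.mgrid[:z.shape[0],:z.shape[1]]
    p=np.stack([(u-s['cx'])/s['fx']*z,(v-s['cy'])/s['fy']*z,z],-1)
    R=cv2.Rodrigues(np.array(s['rvec'],float))[0]
    return (p-np.array(s['tvec']).ravel())@R
E
python3 - <<'E'
from h import *
print(status.get_state(), bot.hold_point_z)
for n in('scene','top'):
    s=snap(n); print(n,s['fx'],s['cx'],s['cy'],s['rvec'],s['tvec'])
    cv2.imwrite(f'pics/{n}0.png',s['img'][...,::-1])
E
```

```text
pics
{'clock': 0.0, 'qpos': array([ 1.20435736e+00,  3.14024829e-01,  4.49469554e-02,  1.30359020e+00,
       -2.32928449e-05,  1.43118467e+00]), 'joint_vel': array([-0.00088418, -0.00076857, -0.00075175, -0.00045929, -0.00059514,
        0.00101184]), 'joint_efforts': array([ 6.35939086e-04, -4.80623960e+01,  2.98533064e+01,  1.91197061e-02,
       -1.25772804e-04,  3.65045977e-06]), 'ee_pos': array([0.12925606, 0.56007689, 0.40378158]), 'ee_rot': array([-2.23005391e-04,  1.13170618e-01,  9.93575128e-01, -9.08990123e-04]), 'ft_force': array([-0.37438684,  0.62953928,  0.73494464]), 'wrist_torque': array([-0.02843255,  0.002218  , -0.01010955]), 'finger_force': 0.0, 'width': 0.08584717146309992} 0.1547
scene 390.65432201854105 274.43296641994255 216.1448659863535 [ 1.79168835  2.02398572 -0.59658267] [ 0.07037696 -0.42887297  1.10428528]
top 438.330173763007 274.70782226792926 205.26377862879846 [ 2.06859755 -2.12413256  0.25861161] [-0.00316001  0.54775051  0.89322577]
```

View pics/scene0.png

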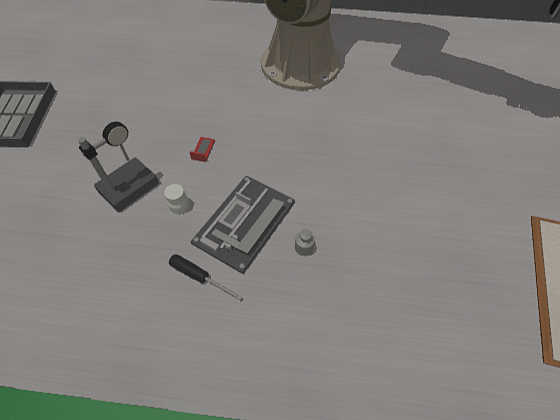

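View pics/top0.png

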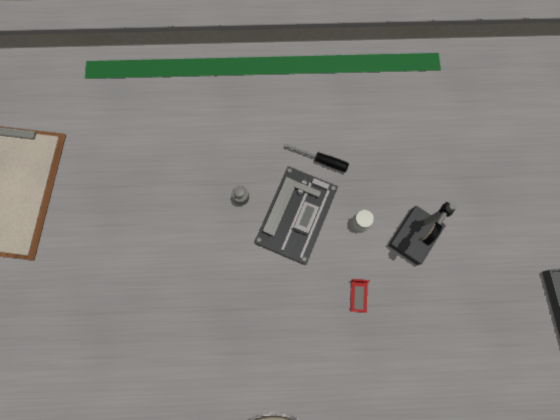

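The top view shows the fixture plate at about (297,215), with the stop at (320,183), the bar on the left at (280,207) and the holder at (307,217). The weight is at (240,195), the jar at (364,220), the driver at (320,158) and the red look-alike at (359,296). The scene view agrees.

```bash
cat >> h.py <<'E'
def load(n): return dict(np.load('last_%s.npz'%n))
def ray(s,uv,z):
    R=cv2.Rodrigues(np.array(s['rvec'],float))[0]; c=-R.T@np.array(s['tvec']).ravel()
    uv=np.atleast_2d(uv).astype(float)
    d=np.c_[(uv[:,0]-s['cx'])/s['fx'],(uv[:,1]-s['cy'])/s['fy'],np.ones(len(uv))]@R
    return c+d*((z-c[2])/d[:,2])[:,None]
E
python3 - <<'E'
from h import *
s=load('top'); g=s['img'].max(-1).astype(int); m=np.zeros(g.shape,np.uint8)
m[160:270,250:345]=(g[160:270,250:345]<75)*255
n,l,st,_=cv2.connectedComponentsWithStats(m)
k=1+st[1:,4].argmax(); print(st[k])
cs,_=cv2.findContours((l==k).astype(np.uint8),0,1); c=max(cs,key=cv2.contourArea)
P=ray(s,c[:,0],.012)
r=cv2.minAreaRect((P[:,:2]*1000).astype(np.float32)); b=cv2.boxPoints(r); print(r,b)
W=cloud(s)
# axis: long edge, pointing +x world-ish
e=[b[1]-b[0],b[2]-b[1]]; a=max(e,key=np.linalg.norm); a=a/np.linalg.norm(a); a*=np.sign(a[0])
yaw=np.arctan2(a[1],a[0]); R=np.array([[np.cos(yaw),-np.sin(yaw)],[np.sin(yaw),np.cos(yaw)]])
o=np.array(r[0])-R@[-10,24]; print('origin',o,'yaw',yaw)
F=(W[...,:2]*1000-o)@R; Z=W[...,2]*1000
# height grid summary
for nm,q in dict(stop=(F[...,0]>70)&(F[...,0]<85)&(abs(F[...,1])<25)&(Z>18),bar=(F[...,1]>48)&(F[...,1]<82)&(F[...,0]>-95)&(F[...,0]<35)&(Z>19)).items():
    print(nm,q.sum(),F[q].min(0),F[q].max(0),np.median(Z[q]))
br=(s['img'].min(-1)>110)&(abs(F[...,1])<20)&(F[...,0]<35)&(F[...,0]>-110)
print('holder bright',F[br].min(0),F[br].max(0),np.percentile(F[br],[5,95],axis=0))
for n,(u,v) in dict(weight=(240,195),jar=(364,220)).items(): print(n,W[v,u]*1000, F[v,u])
np.savez('fix.npz',o=o,yaw=yaw)
T=cv2.resize(s['img'][150:280,230:390],None,fx=5,fy=4.5,interpolation=2)
cv2.imwrite('pics/crop.png',T[...,::-1])
E
```

```text
[255 169  58  95 464]
((538.67431640625, -65.3409652709961), (121.81904602050781, 198.59884643554688), 65.2292709350586) [[ 422.99088   -79.041016]
 [ 603.31696  -162.2516  ]
 [ 654.3578    -51.640915]
 [ 474.03168    31.569672]]
origin [537.69851398 -91.32264769] yaw -0.43233082
stop 96 [ 70.52516056 -20.73032751] [84.18909074 18.24417092] 23.41635548477982
bar 597 [-79.02268942  50.01781715] [34.31455566 77.79100237] 28.15006738292097
holder bright [-109.86466835  -19.88075138] [34.71330046 19.96779408] [[-64.19761942 -18.12178464]
 [ 24.00356668  19.23392323]]
weight [574.31335092  58.48596522  60.14598888] [-29.52208805 151.3661571 ]
jar [ 511.65146419 -212.9541704    55.28119909] [  27.31167974 -121.3538155 ]
```

View pics/crop.png

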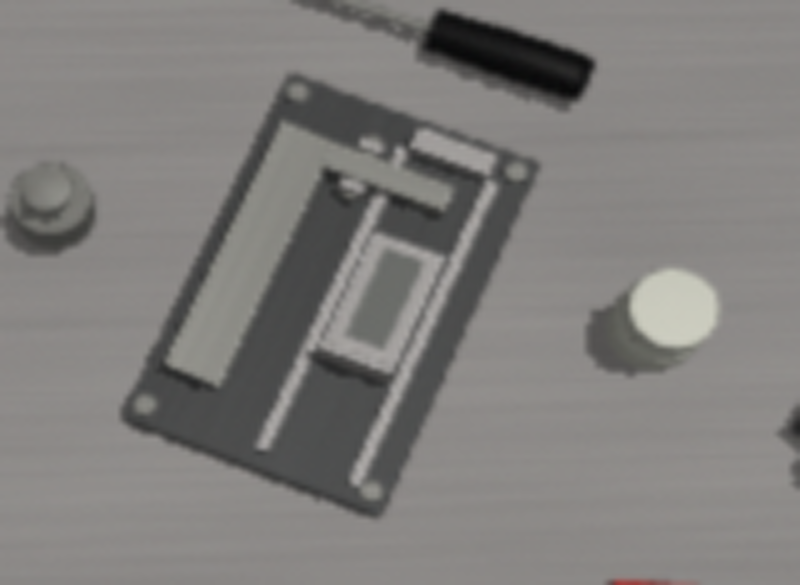

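The crop shows the plate clearly, the holder with its tail at the lower end at about (350,365), the bar on the left, the jaw at (435,195) and the stop at (455,150). I'll refine the frame from the bar and stop, then locate the tail.

Run:
```python
from h import *
s=load('top'); f=np.load('fix.npz'); o=f['o']; yaw=float(f['yaw'])
W=cloud(s); Z=W[...,2]*1000
def fr(o,yaw):
    R=np.array([[np.cos(yaw),-np.sin(yaw)],[np.sin(yaw),np.cos(yaw)]]); return (W[...,:2]*1000-o)@R,R
F,R=fr(o,yaw)
q=(F[...,1]>44)&(F[...,1]<86)&(F[...,0]>-95)&(F[...,0]<75)&(Z>20)
r=cv2.minAreaRect(F[q].astype(np.float32)); print('bar rect',r,'expect c(-11,65)')
m=cv2.inRange(s['img'],(100,)*3,(255,)*3)
# rails: bright pixels at |y|~19.5..; fit lines rear of the holder
for sg in(1,-1):
    q=(m>0)&(F[...,0]<-10)&(F[...,0]>-105)&(abs(F[...,1]-sg*21)<6)&(Z<24); 
    p=np.polyfit(F[q][:,0],F[q][:,1],1); print('rail',sg,q.sum(),p)
q=(F[...,0]>66)&(F[...,0]<90)&(abs(F[...,1])<26)&(Z>19); print('stop',cv2.minAreaRect(F[q].astype(np.float32)))
q=(abs(F[...,1])<19)&(F[...,0]<20)&(F[...,0]>-80)&(Z>29); print('tail',q.sum(),np.percentile(F[q],[0,10,50,90,100],axis=0),np.median(Z[q]))
q=(abs(F[...,1])<17)&(F[...,0]<36)&(F[...,0]>-80)&(m>0); 
for x in range(-70,40,4):
    k=(abs(F[...,1])<12)&(abs(F[...,0]-x)<2); print(x,k.sum(),np.round(np.median(Z[k]),1),int(np.median(s['img'].min(-1)[k])),end=' | ')
```

```text
bar rect ((-9.821025848388672, 63.560970306396484), (33.22087860107422, 139.32554626464844), 87.27135467529297) expect c(-11,65)
rail 1 131 [-1.20313351e-02  1.97212828e+01]
rail -1 135 [  0.04956139 -20.16029983]
stop ((77.350830078125, -1.3104171752929688), (39.01112747192383, 13.30388069152832), 89.1845474243164)
tail 40 [[-45.44517512 -18.44853463]
 [-45.226347   -15.24393279]
 [-43.49344932  -2.01012479]
 [-41.94650208  12.50984052]
 [-40.90352068  16.69739073]] 36.823997466317735
-70 17 11.7 78 | -66 21 11.8 78 | -62 17 11.8 78 | -58 17 11.1 78 | -54 19 12.7 78 | -50 17 12.2 75 | -46 42 19.2 60 | -42 15 36.7 148 | -38 7 19.5 154 | -34 17 18.5 157 | -30 17 19.2 135 | -26 16 18.5 109 | -22 21 18.2 106 | -18 17 18.8 106 | -14 18 19.3 106 | -10 18 18.7 105 | -6 17 19.2 106 | -2 18 18.1 105 | 2 20 18.5 107 | 6 15 18.4 105 | 10 20 17.8 105 | 14 16 17.9 104 | 18 18 18.0 122 | 22 17 17.8 153 | 26 11 12.6 124 | 30 17 12.3 79 | 34 18 12.2 72 | 38 16 12.1 72 |
```

Call:
play_rows:
  plan:
    - [-2, -2, 0, 0, 0, 0, 0.22]
    - [-5, -5, 0, 0, 0, 1.5, 0.22]
    - [-8, -8, 0, 0, 0, 3, 0.22]
    - [-11, -11, 0, 0, 0, 4.5, 0.22]
    - [-14, -14, 0, 0, 0, 6, 0.22]
    - [-17, -17, 0, 0, 0, 7, 0.22]
    - [-20, -20, 0, 0, 0, 8, 0.22]
    - [-23, -23, 0, 0, 0, 9, 0.22]
    - [-26, -26, 0, 0, 0, 10, 0.22]
    - [-29, -29, 0, 0, 0, 11, 0.22]
    - [-32, -32, 0, 0, 0, 11.8, 0.22]
    - [-35, -35, 0, 0, 0, 11.8, 0.22]
    - [-38, -38, 0, 0, 0, 11.8, 0.22]
    - [-41, -41, 0, 0, 0, 11.8, 0.22]
    - [-44, -44, 2, 0, 0, 11.8, 0.22]
    - [-47, -47, 5, 0, 0, 11.8, 0.22]
    - [-48.5, -49, 8, 0, 0, 11.8, 0.22]
    - [-48.9, -49.9, 11, 0, 0, 11.8, 0.22]
    - [-48.9, -49.9, 13, 0, 0, 11.8, 0.22]
    - [-48.9, -49.9, 13, 0, 0, 11.8, 0.22]

```text
clock: 2.1
ee_pos: [0.492, -0.0361, 0.2714]
ee_rot: [-0.004, 0.215, 0.977, 0.0]
ft_force: [-0.2, 0.7, -0.7]
width: 0.0518
finger_force: 0.0
```

```bash
cat >> h.py <<'E'
O=np.array([537.8,-92.8]);YAW=-0.432
def tool():
    st=status.get_state(); w,x,y,z=st['ee_rot']
    from scipy.spatial.transform import Rotation as Ro
    R=Ro.from_quat([x,y,z,w]).as_matrix(); c,s_=np.cos(YAW),np.sin(YAW); Rf=np.array([[c,-s_],[s_,c]])
    p=st['ee_pos']*1000
    print('t',round(st['clock'],2),'TCP fix',np.round((p[:2]-O)@Rf,1),'z',round(p[2],1),'zaxis',np.round(R[:,2],3),'yaxis in fix',np.round(R[:2,1]@Rf,4),'w',round(st['width']*1000,1),'F',np.round(st['ft_force'],1))
    return st,R
E
python3 - <<'E'
from h import *
tool()
for n in('wrist','top'):
  s=snap(n); cv2.imwrite(f'pics/{n}1.png',s['img'][...,::-1])
E
```

```text
t 2.1 TCP fix [-65.4  32.3] z 271.4 zaxis [-0.007  0.002 -1.   ] yaxis in fix [0.002 1.   ] w 51.8 F [-0.2  0.7 -0.7]
```

View pics/wrist1.png

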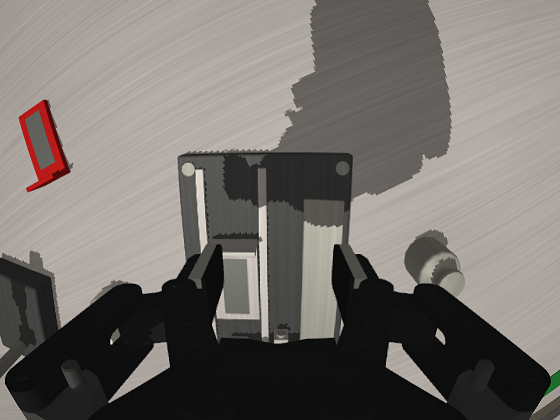

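The wrist view shows the left finger at (210,275) heading for the tail lane and the right finger at (345,275) over the bar, with the fixture square to the tool. Next I'll measure the fingertips from the wrist depth.

```bash
cat >> h.py <<'E'
def wcloud(s):
    z=s['range_z']; v,u=np.mgrid[:z.shape[0],:z.shape[1]]
    a=(u-s['cx'])/s['fx'];b=(v-s['cy'])/s['fy'];th=np.hypot(a,b)+1e-9;k=np.tan(th)/th
    p=np.stack([a*k*z,b*k*z,z],-1); R=cv2.Rodrigues(np.array(s['rvec'],float))[0]
    return ((p-np.array(s['tvec']).ravel())@R)*1000
def fixf(P):
    c,s_=np.cos(YAW),np.sin(YAW); Q=P.copy(); Q[...,:2]=(P[...,:2]-O)@np.array([[c,-s_],[s_,c]]); return Q
E
python3 - <<'E'
from h import *
tool()
s=load('wrist'); P=fixf(wcloud(s)); ok=s['range_z']>0
for nm,lo,hi in(('tail finger',-25,25),('bar finger',40,85)):
    q=ok&(P[...,2]>60)&(P[...,2]<125)&(P[...,1]>lo)&(P[...,1]<hi)&(abs(P[...,0]+65)<40)
    A=P[q]; print(nm,len(A),np.percentile(A,[0,5,50,95,100],axis=0).round(1).tolist())
    B=A[A[:,2]<A[:,2].min()+12]; print(B.min(0).round(1),B.max(0).round(1))
q=ok&(abs(P[...,1])<15)&(P[...,2]>30)&(P[...,2]<45)&(abs(P[...,0]+45)<15); print('tail',q.sum(),P[q].min(0),P[q].max(0))
for x in(-70,-50): 
  q=ok&(abs(P[...,0]-x)<3)&(P[...,2]>22)&(P[...,2]<45)&(P[...,1]>40); print('bar',x,P[q].min(0),P[q].max(0)) if q.any() else 0
# same check with new top picture
E
```

```text
t 2.2 TCP fix [-64.2  33.2] z 274.6 zaxis [-0.001  0.    -1.   ] yaxis in fix [7.e-04 1.e+00] w 52.3 F [-0.1  0.4  0.9]
tail finger 872 [[-78.8, -7.2, 101.0], [-78.3, -5.8, 105.1], [-74.0, 6.0, 116.4], [-58.7, 6.5, 124.2], [-55.5, 6.8, 125.0]]
[-78.8  -7.  101. ] [-55.5   6.8 113. ]
bar finger 865 [[-78.8, 58.0, 101.9], [-78.2, 58.2, 105.4], [-73.9, 58.7, 116.2], [-58.5, 70.4, 124.2], [-55.4, 72.0, 125.0]]
[-78.4  58.  101.9] [-55.4  71.6 113.8]
tail 292 [-46.17555434  -6.74432226  30.01177803] [-41.6390709   14.83619122  40.37031084]
bar -70 [-72.94979024  50.75193374  25.08384858] [-67.02956887  77.7038647   32.70526762]
bar -50 [-52.99454282  50.51462649  24.41343163] [-47.003899    78.11669558  32.57236426]
```

Call:
play_rows:
  plan:
    - [0, 0, 1.5, 0, 0, 0, 0.22]
    - [0, 0, 3.5, 0, 0, 0, 0.22]
    - [0, 0, 5.5, 0, 0, 0, 0.22]
    - [0, 0, 6.5, 0, 0, 0, 0.22]
    - [0, 0, 7, 0, 0, 0, 0.22]
    - [0, 0, 7.2, 0, 0, 0, 0.22]
    - [0, 0, 7.4, 0, 0, 0, 0.22]
    - [0, 0, 7.6, 0, 0, 0, 0.22]
    - [0, 0, 7.8, 0, 0, 0, 0.22]
    - [0, 0, 8.0, 0, 0, 0, 0.22]
    - [0, 0, 8.1, 0, 0, 0, 0.22]
    - [0, 0, 8.1, 0, 0, 0, 0.22]
    - [0, 0, 8.1, 0, 0, 0, 0.22]

```text
clock: 3.5
ee_pos: [0.4939, -0.0359, 0.1939]
ee_rot: [0.0, 0.215, 0.977, 0.0]
ft_force: [1.8, 1.9, 2.1]
width: 0.0519
finger_force: 1.3
```

Run:
```python
from h import *
tool()
s=snap('wrist'); cv2.imwrite('pics/wrist2.png',s['img'][...,::-1]); P=fixf(wcloud(s)); ok=s['range_z']>0
q=ok&(abs(P[...,1])<18)&(P[...,2]>32)&(P[...,2]<41)&(P[...,0]>-52)&(P[...,0]<-35); print('tail',q.sum(),P[q].min(0),P[q].max(0))
for nm,lo,hi in(('tail finger',-25,25),('bar finger',40,85)):
    q=ok&(P[...,2]>14)&(P[...,2]<45)&(P[...,1]>lo)&(P[...,1]<hi)&(P[...,0]>-80)&(P[...,0]<-50)&(s['img'].max(-1)<60)
    A=P[q]; print(nm,len(A),A.min(0),A.max(0))
s=snap('top'); P=fixf(cloud(s)*1000)
for x0 in(-35,-15,0,20):
  q=(abs(P[...,0]-x0)<9)&(P[...,1]>48)&(P[...,1]<82)&(P[...,2]>15)&(P[...,2]<50)
  if q.sum()>5: print(x0,q.sum(),'bar slope,z65',np.polyfit(P[q][:,1]-65,P[q][:,2],1).round(3))
```

```text
t 3.5 TCP fix [-63.7  33.3] z 193.9 zaxis [ 0.001  0.    -1.   ] yaxis in fix [7.e-04 1.e+00] w 51.9 F [1.8 1.9 2.1]
tail 370 [-46.38194522   3.92339748  32.01952777] [-41.44870274  16.85034825  40.26094318]
tail finger 624 [-79.11656952 -16.56177055  14.00077222] [-50.01167065  24.40151627  44.91591769]
bar finger 581 [-79.92685314  40.66348954  14.02562345] [-52.13576211  84.40582835  44.96783761]
```

View pics/wrist2.png

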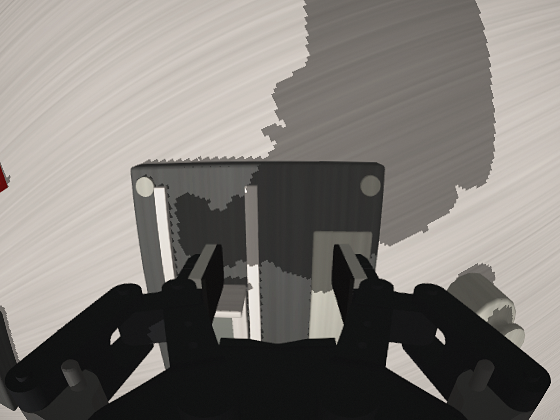

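The wrist view shows the bar finger at (345,270) standing on the bar and the tail finger at (210,275) behind the tail at (232,298). I'll measure the bar's tilt from this view's depth.

Run:
```python
from h import *
tool()
s=load('wrist'); P=fixf(wcloud(s)); ok=(s['range_z']>0)
reg=np.zeros(ok.shape,bool); reg[232:262,310:336]=1; reg[295:340,312:328]=1; reg[234:244,312:372]=1
q=ok&reg&(P[...,1]>50)&(P[...,1]<80)&(P[...,2]>10)&(P[...,2]<40)&(P[...,0]>-79)&(P[...,0]<-20)
A=P[q]; print(len(A),A.min(0),A.max(0)); print(np.linalg.lstsq(np.c_[A[:,1]-65,A[:,0]+50,np.ones(len(A))],A[:,2],rcond=None)[0])
```

```text
t 3.6 TCP fix [-63.7  33.3] z 193.9 zaxis [ 0.001 -0.    -1.   ] yaxis in fix [7.e-04 1.e+00] w 52.3 F [1.2 2.2 2.7]
1757 [-78.99705618  50.02362874  11.34166116] [-20.00508552  78.09075749  32.42388814]
[1.76090107e-01 2.39056197e-02 2.54551963e+01]
```

Call:
play_rows:
  plan:
    - [0, 0, 0.2, 0, 0, 0, 0.22]
    - [0, 0, 0.4, 0, 0, 0, 0.22]
    - [0, 0, 0.4, 0, 0, 0, 0.22]
    - [0, 0, 0.4, 0, 0, 0, 0.22]

```text
clock: 4.0
ee_pos: [0.4939, -0.0359, 0.1898]
ee_rot: [0.0, 0.215, 0.977, 0.0]
ft_force: [1.8, 1.0, 4.1]
width: 0.0521
finger_force: 2.1
```

```bash
cat > bar.py <<'E'
from h import *
tool()
s=snap('wrist'); P=fixf(wcloud(s)); ok=(s['range_z']>0)&(s['img'].max(-1)>62)
q=ok&(P[...,1]>51)&(P[...,1]<79)&(P[...,2]>14)&(P[...,2]<36)&(P[...,0]>-78)&(P[...,0]<30)
A=P[q]
for i in range(6):
    M=np.c_[A[:,1]-65,np.ones(len(A))]; c=np.linalg.lstsq(M,A[:,2],rcond=None)[0]; r=abs(A[:,2]-M@c); A=A[r<max(1.,2.2*np.median(r))]
print('bar slope, z65',c.round(3),len(A),A[:,:2].min(0).round(),A[:,:2].max(0).round())
q=(s['range_z']>0)&(abs(P[...,1])<18)&(P[...,2]>33)&(P[...,2]<40)&(P[...,0]<20)&(P[...,0]>-48)&(s['img'].max(-1)>70)
print('tail',q.sum(),np.percentile(P[q][:,0],[2,50,98]).round(1))
s=snap('top');P=fixf(cloud(s)*1000)
for x0 in(-30,-10,10,30):
  q=(abs(P[...,0]-x0)<10)&(P[...,1]>52)&(P[...,1]<78)&(P[...,2]>15)&(P[...,2]<34)
  if q.sum()>15: print(x0,q.sum(),'top: slope,z65',np.polyfit(P[q][:,1]-65,P[q][:,2],1).round(3))
E
python3 bar.py
```

```text
t 4.0 TCP fix [-63.7  33.3] z 189.8 zaxis [ 0.001 -0.    -1.   ] yaxis in fix [8.e-04 1.e+00] w 52.1 F [1.8 1.  4.1]
bar slope, z65 [-0.068 20.628] 2442 [-78.  51.] [-12.  78.]
tail 357 [-46.1 -45.  -42. ]
```

The bar is at about 0.26 rad with 4 N on it, so the jaw is clear of the holder. Now I'll push along -x of the tool.

Call:
play_rows:
  plan:
    - [-0.3, 0, 0.05, 0, 0, 0, 0.22]
    - [-0.6, 0, 0.05, 0, 0, 0, 0.22]
    - [-0.9, 0, 0.05, 0, 0, 0, 0.22]
    - [-1.2, 0, 0.05, 0, 0, 0, 0.22]
    - [-1.5, 0, 0.05, 0, 0, 0, 0.22]
    - [-1.7, 0, 0.05, 0, 0, 0, 0.22]
    - [-1.9, 0, 0.05, 0, 0, 0, 0.22]
    - [-2.1, 0, 0.05, 0, 0, 0, 0.22]
    - [-2.3, 0, 0.05, 0, 0, 0, 0.22]
    - [-2.5, 0, 0.05, 0, 0, 0, 0.22]
    - [-2.5, 0, 0.05, 0, 0, 0, 0.22]

```text
clock: 5.2
ee_pos: [0.5148, -0.0459, 0.1885]
ee_rot: [-0.002, 0.215, 0.977, 0.0]
ft_force: [-3.6, 3.0, 7.2]
width: 0.0522
finger_force: 3.6
```

```bash
python3 bar.py
```

```text
t 5.2 TCP fix [-40.6  32.9] z 188.5 zaxis [-0.005  0.001 -1.   ] yaxis in fix [4.e-04 1.e+00] w 52.2 F [-3.6  3.   7.2]
bar slope, z65 [-0.13  19.057] 4616 [-78.  51.] [10. 78.]
tail 324 [-31.3 -30.  -26.8]
```

Call:
play_rows:
  plan:
    - [-0.2, 0, -0.05, 0, 0, 0, 0.22]
    - [-0.4, 0, -0.1, 0, 0, 0, 0.22]
    - [-0.6, 0, -0.1, 0, 0, 0, 0.22]
    - [-0.8, 0, -0.1, 0, 0, 0, 0.22]
    - [-1.0, 0, -0.1, 0, 0, 0, 0.22]
    - [-1.2, 0, -0.1, 0, 0, 0, 0.22]
    - [-1.4, 0, -0.1, 0, 0, 0, 0.22]
    - [-1.6, 0, -0.1, 0, 0, 0, 0.22]
    - [-1.8, 0, -0.1, 0, 0, 0, 0.22]
    - [-2.0, 0, -0.1, 0, 0, 0, 0.22]
    - [-2.2, 0, -0.1, 0, 0, 0, 0.22]
    - [-2.4, 0, -0.1, 0, 0, 0, 0.22]
    - [-2.4, 0, -0.1, 0, 0, 0, 0.22]
    - [-2.4, 0, -0.1, 0, 0, 0, 0.22]

```text
clock: 6.7
ee_pos: [0.5385, -0.0566, 0.1904]
ee_rot: [0.001, 0.215, 0.977, -0.0]
ft_force: [-1.2, 1.4, 3.4]
width: 0.0521
finger_force: 2.0
```

```bash
python3 bar.py
```

```text
t 6.7 TCP fix [-14.6  33.2] z 190.4 zaxis [ 0.001 -0.    -1.   ] yaxis in fix [8.e-04 1.e+00] w 52.1 F [-1.2  1.4  3.4]
bar slope, z65 [-0.065 21.057] 7966 [-78.  51.] [30. 78.]
tail 397 [-26.4  -3.5  -0.2]
```

Call:
play_rows:
  plan:
    - [-0.1, 0, 0, 0, 0, 0, 0.22]
    - [-0.2, 0, 0, 0, 0, 0, 0.22]
    - [-0.3, 0, 0, 0, 0, 0, 0.22]
    - [-0.4, 0, 0, 0, 0, 0, 0.22]
    - [-0.45, 0, 0, 0, 0, 0, 0.22]
    - [-0.45, 0, 0, 0, 0, 0, 0.22]
    - [-0.45, 0, 0, 0, 0, 0, 0.22]

```text
clock: 7.5
ee_pos: [0.5418, -0.0581, 0.1901]
ee_rot: [-0.0, 0.215, 0.977, 0.0]
ft_force: [-4.1, 2.0, 4.2]
width: 0.0523
finger_force: 2.8
```

```bash
python3 bar.py
```

```text
t 7.5 TCP fix [-10.9  33.1] z 190.1 zaxis [-0.001  0.    -1.   ] yaxis in fix [7.e-04 1.e+00] w 52.3 F [-4.1  2.   4.2]
bar slope, z65 [-0.073 20.734] 8213 [-78.  51.] [30. 78.]
tail 393 [-23.1  -0.2   3.4]
```

Call:
play_rows:
  plan:
    - [-0.1, 0, 0, 0, 0, 0, 0.22]
    - [-0.15, 0, 0, 0, 0, 0, 0.22]
    - [-0.2, 0, 0, 0, 0, 0, 0.22]
    - [-0.25, 0, 0, 0, 0, 0, 0.22]
    - [-0.25, 0, 0, 0, 0, 0, 0.22]
    - [-0.25, 0, 0, 0, 0, 0, 0.22]

```text
clock: 8.2
ee_pos: [0.5434, -0.0589, 0.1899]
ee_rot: [-0.001, 0.215, 0.977, 0.0]
ft_force: [-5.9, 4.1, 7.0]
width: 0.0521
finger_force: 4.3
```

```bash
python3 bar.py
```

```text
t 8.2 TCP fix [-9.2 33.1] z 189.9 zaxis [-0.003  0.001 -1.   ] yaxis in fix [7.e-04 1.e+00] w 52.1 F [-5.9  4.1  7. ]
bar slope, z65 [-0.082 20.527] 8237 [-78.  51.] [30. 78.]
tail 399 [-21.6   1.3   5. ]
```

Call:
play_rows:
  plan:
    - [-0.05, 0, 0, 0, 0, 0, 0.22]
    - [-0.1, 0, 0, 0, 0, 0, 0.22]
    - [-0.15, 0, 0, 0, 0, 0, 0.22]
    - [-0.15, 0, 0, 0, 0, 0, 0.22]
    - [-0.15, 0, 0, 0, 0, 0, 0.22]

```text
clock: 8.8
ee_pos: [0.5438, -0.0591, 0.1898]
ee_rot: [-0.003, 0.215, 0.977, 0.0]
ft_force: [-9.6, 4.6, 9.7]
width: 0.0523
finger_force: 6.0
```

```bash
python3 bar.py
```

```text
t 8.8 TCP fix [-8.7 33.1] z 189.8 zaxis [-0.005  0.002 -1.   ] yaxis in fix [7.e-04 1.e+00] w 52.3 F [-9.6  4.6  9.7]
bar slope, z65 [-0.088 20.348] 8238 [-78.  51.] [30. 78.]
tail 404 [-21.5   1.2   4.8]
```

The tail no longer advances while the push force rises, so the holder is seated against the stop. I'll back off slightly and then lift straight up.

Call:
play_rows:
  plan:
    - [0.1, 0, 0, 0, 0, 0, 0.22]
    - [0.2, 0, 0, 0, 0, 0, 0.22]
    - [0.3, 0, 0, 0, 0, 0, 0.22]
    - [0.45, 0, 0, 0, 0, 0, 0.22]
    - [0.5, 0, 0, 0, 0, 0, 0.22]
    - [0.5, 0, -0.2, 0, 0, 0, 0.22]
    - [0.5, 0, -0.4, 0, 0, 0, 0.22]
    - [0.5, 0, -0.6, 0, 0, 0, 0.22]
    - [0.5, 0, -0.8, 0, 0, 0, 0.22]
    - [0.5, 0, -1.1, 0, 0, 0, 0.22]
    - [0.5, 0, -1.5, 0, 0, 0, 0.22]
    - [0.5, 0, -2.5, 0, 0, 0, 0.22]
    - [0.5, 0, -4, 0, 0, 0, 0.22]
    - [1.5, 0, -6, 0, 0, 0, 0.22]
    - [4, 0, -9, 0, 0, 0, 0.22]
    - [7, 0, -11, 0, 0, 0, 0.22]
    - [10, 0, -12, 0, 0, 0, 0.22]
    - [12, 0, -12, 0, 0, 0, 0.22]
    - [12, 0, -12, 0, 0, 0, 0.22]
    - [12, 0, -12, 0, 0, 0, 0.22]

```text
clock: 10.9
ee_pos: [0.4372, -0.0097, 0.311]
ee_rot: [0.001, 0.215, 0.977, 0.0]
ft_force: [-0.1, -1.3, 0.0]
width: 0.052
finger_force: 0.0
```

Run:
```python
from h import *
tool()
s=snap('top');P=fixf(cloud(s)*1000)
cv2.imwrite('pics/top3.png',cv2.resize(s['img'][150:280,230:390],None,fx=5,fy=4.5,interpolation=2)[...,::-1])
q=(abs(P[...,1])<19)&(P[...,0]<20)&(P[...,0]>-30)&(P[...,2]>29)&(P[...,2]<45); A=P[q]; print('tail',len(A),np.percentile(A,[0,50,100],axis=0).round(1)) if len(A) else 0
for x0 in(-60,-30,0,30):
  q=(abs(P[...,0]-x0)<10)&(P[...,1]>52)&(P[...,1]<78)&(P[...,2]>15)&(P[...,2]<36)
  if q.sum()>15: print(x0,q.sum(),'slope,z65',np.polyfit(P[q][:,1]-65,P[q][:,2],1).round(3))
```

```text
t 10.9 TCP fix [-126.2   33.4] z 311.0 zaxis [ 0.002 -0.    -1.   ] yaxis in fix [4.e-04 1.e+00] w 52.0 F [-0.1 -1.3  0. ]
```

View pics/top3.png

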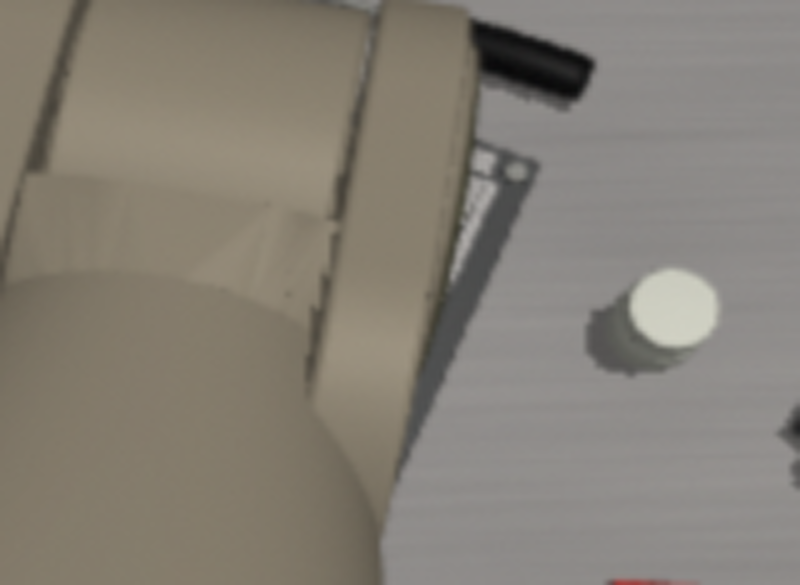

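The arm hides the fixture from above and the jar hasn't moved. I'll move the arm aside to check.

Call:
play_rows:
  plan:
    - [0, 1, -2, 0, 0, 0, 0.22]
    - [0, 3, -5, 0, 0, 0, 0.22]
    - [0, 6, -8, 0, 0, 0, 0.22]
    - [0, 10, -8, 0, 0, 0, 0.22]
    - [0, 14, -8, 0, 0, 0, 0.22]
    - [0, 18, -8, 0, 0, 0, 0.22]
    - [0, 22, -8, 0, 0, 0, 0.22]
    - [0, 26, -8, 0, 0, 0, 0.22]
    - [0, 30, -8, 0, 0, 0, 0.22]
    - [0, 32, -8, 0, 0, 0, 0.22]
    - [0, 32, -8, 0, 0, 0, 0.22]
    - [0, 32, -8, 0, 0, 0, 0.22]

```text
clock: 12.15
ee_pos: [0.5717, 0.2808, 0.3891]
ee_rot: [-0.001, 0.215, 0.977, -0.001]
ft_force: [0.3, 0.4, -0.4]
width: 0.052
finger_force: 0.0
```

Run:
```python
from h import *
tool()
s=snap('top');P=fixf(cloud(s)*1000)
cv2.imwrite('pics/top4.png',cv2.resize(s['img'][150:280,230:390],None,fx=5,fy=4.5,interpolation=2)[...,::-1])
q=(abs(P[...,1])<19)&(P[...,0]<20)&(P[...,0]>-30)&(P[...,2]>29)&(P[...,2]<45); A=P[q]; print('tail',len(A),np.percentile(A,[0,50,100],axis=0).round(1)) if len(A) else 0
for x0 in(-60,-30,0,30):
  q=(abs(P[...,0]-x0)<10)&(P[...,1]>52)&(P[...,1]<78)&(P[...,2]>15)&(P[...,2]<36)
  if q.sum()>15: print(x0,q.sum(),'slope,z65',np.polyfit(P[q][:,1]-65,P[q][:,2],1).round(3))
```

```text
t 12.15 TCP fix [-125.7  353.5] z 389.1 zaxis [-0.001 -0.001 -1.   ] yaxis in fix [5.e-04 1.e+00] w 52.0 F [ 0.3  0.4 -0.4]
tail 42 [[ -0.4 -17.   29.2]
 [  1.1  -0.1  37.4]
 [  4.4  18.   40.3]]
-60 98 slope,z65 [ 0.103 24.196]
-30 98 slope,z65 [ 0.089 24.583]
0 98 slope,z65 [ 0.085 23.946]
30 96 slope,z65 [ 0.052 24.166]
```

View pics/top4.png

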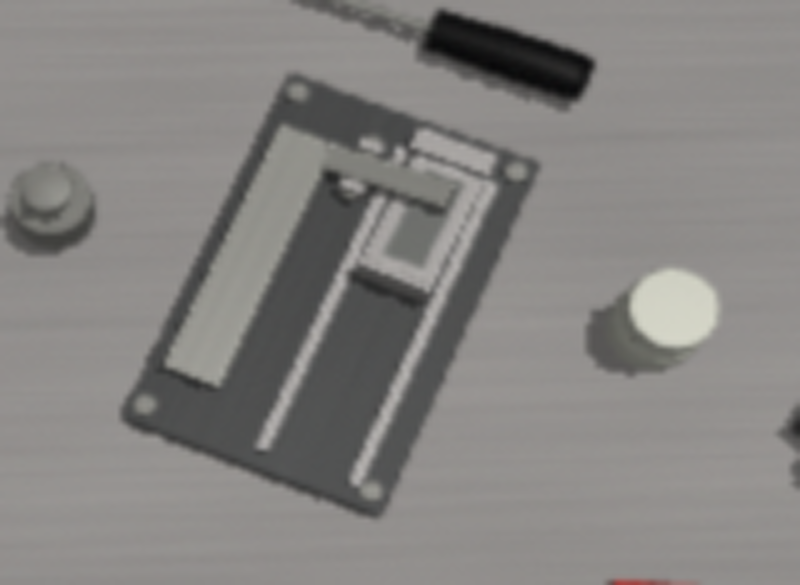

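The holder's front is at the stop (445,150) with its tail at (395,280). The jaw at (440,195) is clamped on it at a clip angle of about 0.13, the other things haven't moved and the hand is clear.

```bash
python3 -c "
from rig import job
print(job.hand_in())"
```

```text
the job is handed in; nothing more can be done
None
```

The job is handed in: the last camera check showed the holder home against the end stop with the jaw clamped on it (clip angle about 0.13 rad) and the hand clear, at 12 s of the 50 s limit; the hand-in returned no verdict.

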